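# Weigh a parcel on the desk balance

## Robot

A 6-joint arm with a two-finger parallel gripper is mounted at the origin on the work surface; the furniture and walls round the work are solid. World frame = base frame: x ahead of the robot, y to its left, z up, the work surface at z = 0. Lengths are in m, angles in degrees, forces in N, time in s.
With the tool pointing down it reaches from about 0.4 to 0.825 m from the base axis. Payload 7 kg.
Tool frame: the origin (TCP) lies on the centre line of the jaws, within the pads' length; the fingertips stand 19 mm ahead of it and the grasp point (between the pads) is the TCP (r.tip_extent is the distance from the TCP to the fingertips, in m); z points along the fingers, y is the line along which they close (so a half turn about z gives the same grasp; the last joint's range is limited). The gripper opens to 88 mm and grips with 3 to 60 N. Pads are 19 mm wide; open, the fingers measure 130 mm over their backs; the gripper's body (78 mm by 193 mm) begins 47 mm behind the grasp point.
Start: joints at [91.221, 20.546, 0.682, 0, -70.136, -16.507], TCP at [0.178, 0.651, 0.218] pointing down, gripper open.
Joint ranges: [-176.03, 176.03], [-82.01, 121.73], [-58.28, 71.71], [-173.87, 95.51], [-174.79, -0.11], [-173.66, 173.66]. Speed limits (degrees/s): [136.94, 136.94, 172.46, 180, 180, 180].

## Interface

Orientations are given as [roll, pitch, yaw] about the fixed x, y, z axes, in that order (R = Rz(yaw) Ry(pitch) Rx(roll)).
In Python, from plant import r gives the robot as it stands. The module is installed in compiled form; this text tells all that it offers.
- The arm moves only by the tool jog_arm, never from a script. Its argument "deltas" is a list that holds one entry, the list of rows, each a list of 5 numbers: the opening, from -1 (shut) to 1 (fully open), then the shift along the world's x, y, z in cm, then the turn about the world's z in rad. In form: [[[claw, dx, dy, dz, turn], ...]]. A call has 1 to 8 rows; each row shifts and turns the commanded pose from where the row before left it; what a row does not reach is not made up. A row lasts 1/8 s, in which the tool goes at most 62.5 mm and 10.7 degrees, less where a joint would pass 70% of its speed; a pose out of reach is approached as far as the arm can. A call with a gripper value outside its range is refused whole. The fingers move at their own pace and stop on an object; "force" is the grip in N (left out, the last holds). Time passes only in rows, so rows that do not move let the fingers close. It gives the time, the measured TCP pose, the force, the opening and the grip force at its end, in the units of the state.
- r.get_state(): the state, without advancing time (a new reading comes with each control period).
- r.capture(name): name is "side" or "top"; returns the picture (480x640x3 uint8, blue, green, red); there is no depth.
- r.camera_info(name): a dict with "fx", "fy", "cx", "cy" (pixels), "view" (4x4, takes a point from world to camera coordinates). Camera axes: x right, y up, looking along -z (the intrinsics and any distortion apply to the point x, -y, -z); pixel columns grow to the right and rows downward; lengths in m; the calibration is good to about 2 mm. A picture is of the moment at which its call begins. camera_info takes no time and is no camera call.
- r.close_job(): hands the job in; it is judged then, once.
The state is a dict: "time_s": time; "joints": joint angles; "qd": joint speeds; "joint_torque": joint torques, N m; "tcp_pos": TCP position; "eef_rot": TCP orientation; "contact_force": force on the tool from outside, world axes, zero at the start; "moment": the same for the moment, N m; "gripper_width": finger opening in m; "gripper_force": force on a finger pad.
Only numpy, scipy, OpenCV 4.12 (cv2) and the standard library are available. Lean on these libraries where they do the work, as an engineer would, in place of code of your own. Each camera call takes 0.05 s, during which the arm holds its last target. There are 200 camera calls.

## Task

Weigh the parcel on the desk balance. First feel what it takes: with the fingertips press the empty weights' pan gently down until the beam is level and hold it there for about a second, reading the force; then let go and stand the matching steel weights upright on that pan, so that the beam stays level by itself, to the nearest 50 g. Never let the weights' pan go down to its lower stop, by pressing or by overloading, do not press it hard, do not touch the parcel or its pan, and leave the other desk things where they are.

Things in the scene. Friction and masses are not known exactly. Their poses are not given: they have to be found in the camera images.
- balance: Grey two-pan desk balance, fixed: base 105 (x) x 330 (y) x 22 mm high; mid pillar 36x56 mm, 104 mm high, with pointer and white index plate. Origin: centre of its underside, on the desk. Its y axis runs along the beam: weights' pan centred at y = -130 mm, parcel's pan at +130 mm; x points away from the robot at yaw 0. When one pan sinks the other rises as far; both stay horizontal.
- weigh_pan: Weights' pan, empty at first: tray 120 (x) x 100 (y) mm, lip 3 mm wide and high. Origin: centre of its upper surface, 100 mm above the desk when level. Slides 15 mm up or down from level, to stops; starts on the upper. Between them it sinks 12.3 mm per 100 g (80 N/m) by which its load exceeds the parcel: at level the downward force on it is the parcel's weight. Well damped.
- parcel_pan: The parcel's pan, the same tray at the other end of the beam; origin at the centre of its upper surface, 85 mm above the desk at the start.
- parcel: Small cardboard parcel, 90 (x) x 70 (y) x 50 mm high, lying on the parcel's pan; origin at the centre of its underside. Its mass is not known: somewhere from 280 to 670 g.
- weight_50: Plain steel cylinder weight of 50 g, 20 mm in diameter, 20 mm high, standing on the desk; origin at the centre of its underside, z up.
- weight_100: Plain steel cylinder weight of 100 g, 24 mm in diameter, 28 mm high, standing on the desk; origin at the centre of its underside, z up.
- weight_200: Plain steel cylinder weight of 200 g, 30 mm in diameter, 36 mm high, standing on the desk; origin at the centre of its underside, z up.
- weight_400: Plain steel cylinder weight of 400 g, 38 mm in diameter, 45 mm high, standing on the desk; origin at the centre of its underside, z up.
- eraser: Bystander: a small eraser in a dark sleeve, 21x44x13 mm, lying on the desk; origin at the centre of its underside.
- staple_box: Bystander: a small grey box of staples, 38x60x22 mm, lying on the desk; origin at the centre of its underside.
- tape_roll: Bystander: a roll of brown packing tape, 96 mm across, 48 mm high, lying on the desk; origin at the centre of its underside.
- calculator: Bystander: a pocket calculator, 135x78x16 mm, lying on the desk; origin at the centre of its underside.
Not all that is in view belongs to the job. What is shaped like the weight_400 but brown or purple is not meant.

How it is judged (in metres and radians):
On the way:
1. the empty weights' pan is pressed to level (within 5 mm) by the fingers and held there for 0.5 s (z of weigh_pan in the frame of balance between 0.095 and 0.105 m and contact force between the fingers and weigh_pan above 1.5 N and contact force between each of weight_50, weight_100, weight_200, weight_400 and weigh_pan below 0.05 N), for 0.5 s.
At the end, for the whole second after the job is handed in: The beam is at rest within 5 mm of level at the weights' pan, with the parcel on its pan (within 30 mm of the pan's centre, flat); every weight stands upright, either at rest on the weights' pan or on the desk (z of weigh_pan in the frame of balance between 0.095 and 0.105 m and linear speed of weigh_pan below 0.005 m/s and distance between parcel and parcel_pan below 0.03 m and angle between parcel's own z axis and vertical below 0.1 rad and ((z of weight_50 in the frame of weigh_pan between -0.004 and 0.004 m and angle between weight_50's own z axis and vertical below 0.15 rad and linear speed of weight_50 below 0.02 m/s and x of weight_50 in the frame of weigh_pan between -0.06 and 0.06 m and y of weight_50 in the frame of weigh_pan between -0.05 and 0.05 m) or (height (world z) of weight_50 between -0.004 and 0.004 m and angle between weight_50's own z axis and vertical below 0.15 rad)) and ((z of weight_100 in the frame of weigh_pan between -0.004 and 0.004 m and angle between weight_100's own z axis and vertical below 0.15 rad and linear speed of weight_100 below 0.02 m/s and x of weight_100 in the frame of weigh_pan between -0.06 and 0.06 m and y of weight_100 in the frame of weigh_pan between -0.05 and 0.05 m) or (height (world z) of weight_100 between -0.004 and 0.004 m and angle between weight_100's own z axis and vertical below 0.15 rad)) and ((z of weight_200 in the frame of weigh_pan between -0.004 and 0.004 m and angle between weight_200's own z axis and vertical below 0.15 rad and linear speed of weight_200 below 0.02 m/s and x of weight_200 in the frame of weigh_pan between -0.06 and 0.06 m and y of weight_200 in the frame of weigh_pan between -0.05 and 0.05 m) or (height (world z) of weight_200 between -0.004 and 0.004 m and angle between weight_200's own z axis and vertical below 0.15 rad)) and ((z of weight_400 in the frame of weigh_pan between -0.004 and 0.004 m and angle between weight_400's own z axis and vertical below 0.15 rad and linear speed of weight_400 below 0.02 m/s and x of weight_400 in the frame of weigh_pan between -0.06 and 0.06 m and y of weight_400 in the frame of weigh_pan between -0.05 and 0.05 m) or (height (world z) of weight_400 between -0.004 and 0.004 m and angle between weight_400's own z axis and vertical below 0.15 rad))); the robot touches nothing.
It fails at once if the weights' pan is pressed or loaded down to its lower stop (over 12 mm below level) (z of weigh_pan in the frame of balance below 0.088 m).
It fails at once if the weights' pan is pressed or struck with more than 15 N (contact force between anything else and weigh_pan above 15 N).
It fails at once if the robot pushes the parcel or its pan (over 1 N) (contact force between any of the arm, the fingers and parcel above 1 N or contact force between any of the arm, the fingers and parcel_pan above 1 N).
It fails at once if a bystander is moved more than 20 mm (distance of any of eraser, staple_box, tape_roll, calculator from where it was at the start of the episode above 0.02 m).
It also fails if it takes over 70 s, if anything falls off the work surface, if the arm or the gripper's body presses on something with over 40 N, if the wrist force passes 120 N, or if a joint passes its speed limit or range.

## Working session

There is one attempt and no reset: what is moved stays moved. The work goes in short steps, Python scripts to look and compute and a tool call to move; the robot and the scene stay as the last step left them, time stands still between calls to the robot, and variables do not carry over. Pictures are saved under pics/ and viewed, at most 10 in all, crops included, and the job is handed in when it is done.

Besides the shell and the picture viewer there is one more tool, called after ">>>" by a JSON object that holds its "api" and its "payload", one argument or row to a line. jog_arm: Moves the arm, as the interface text tells. Its arguments: {"type":"object","properties":{"deltas":{"type":"array"},"force":{"type":"number"}},"required":["deltas"]}

```bash
mkdir -p pics; python3 - <<'E'
from plant import r
import cv2
for n in("top","side"):
    cv2.imwrite(f"pics/{n}0.png",r.capture(n)); i=r.camera_info(n); print(n,{k:(v if k!='view' else [[round(float(x),4) for x in q] for q in v]) for k,v in i.items()})
s=r.get_state();print(s)
E
```

```text
top {'fx': 580.5823033178151, 'fy': 580.5823033178151, 'cx': 319.69926144274615, 'cy': 239.58855324595544, 'view': [[-0.3377, -0.9412, -0.009, 0.1243], [0.829, -0.3019, 0.4708, -0.4487], [-0.4459, 0.1515, 0.8822, -1.0777], [0.0, 0.0, 0.0, 1.0]]}
side {'fx': 462.9865949147218, 'fy': 462.9865949147218, 'cx': 309.2936228713497, 'cy': 239.89749986120393, 'view': [[0.5729, -0.8196, -0.0033, -0.3315], [0.4636, 0.3207, 0.826, -0.283], [-0.6759, -0.4747, 0.5637, -0.8997], [0.0, 0.0, 0.0, 1.0]]}
{'time_s': 0.1, 'joints': array([ 9.12225221e+01,  2.05870797e+01,  6.39450257e-01, -1.65194674e-02,
       -7.01366120e+01, -1.65049665e+01]), 'qd': array([-0.05398884, -0.02772448,  0.08433479,  0.05305693, -0.0233364 ,
        0.06405964]), 'joint_torque': array([-2.10880103e-04, -5.84163308e+01,  2.93751973e+01,  7.01558277e+00,
        1.02112195e-02, -4.75372633e-05]), 'tcp_pos': array([0.17785298, 0.65068209, 0.2168263 ]), 'eef_rot': array([ 1.79914817e+02, -9.04456457e-03, -1.52880620e+01]), 'contact_force': array([-0.02558269,  0.02575189,  0.28190592]), 'moment': array([0.00859031, 0.03673033, 0.01707412]), 'gripper_force': 0.0, 'gripper_width': 0.0877079272203119}
```

View pics/top0.png

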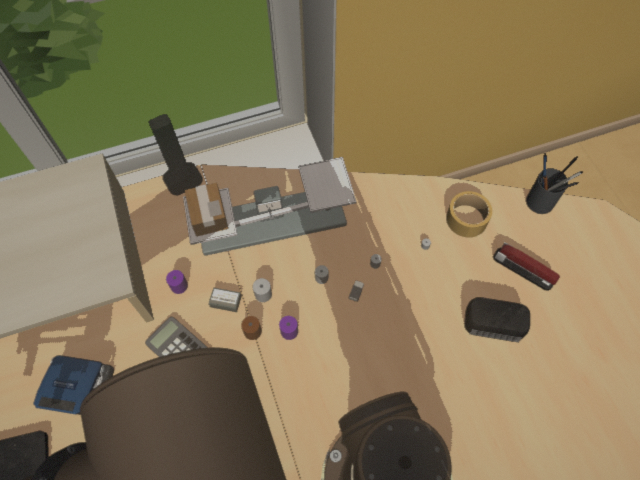

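View pics/side0.png

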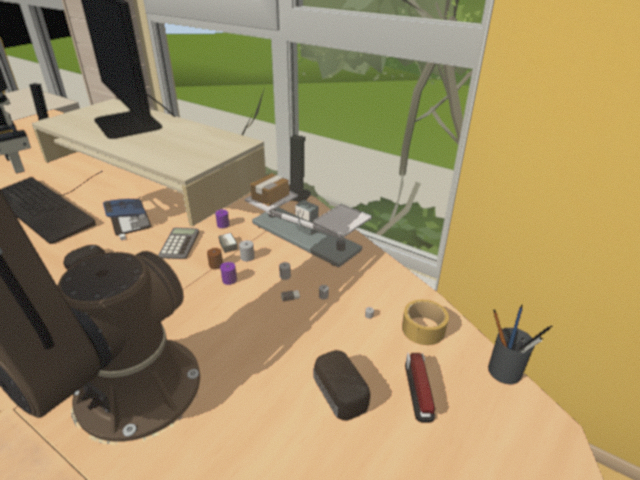

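The top view shows the weights in a row: 400 at about (262,290), 200 at (321,274), 100 at (376,261), 50 at (426,243). The weights' pan is at (327,185) and the eraser at (356,291). I'll enlarge both views.

```bash
python3 - <<'E'
import cv2
a=cv2.imread("pics/top0.png")[150:350,175:441]; cv2.imwrite("pics/topc.png",cv2.resize(a,None,fx=3,fy=3,interpolation=cv2.INTER_CUBIC))
a=cv2.imread("pics/side0.png")[170:330,200:400]; cv2.imwrite("pics/sidec.png",cv2.resize(a,None,fx=3.75,fy=3.75,interpolation=cv2.INTER_CUBIC))
E
```

```text
(no output)
```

View pics/topc.png

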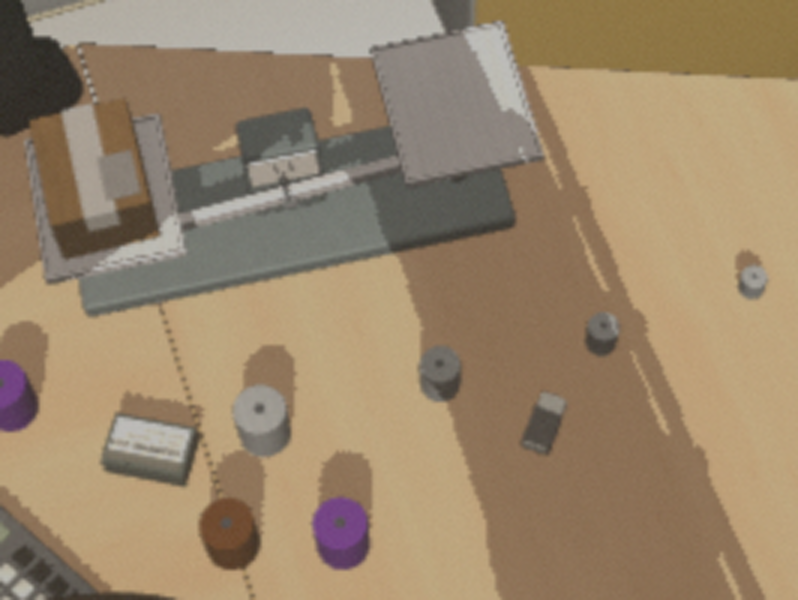

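View pics/sidec.png

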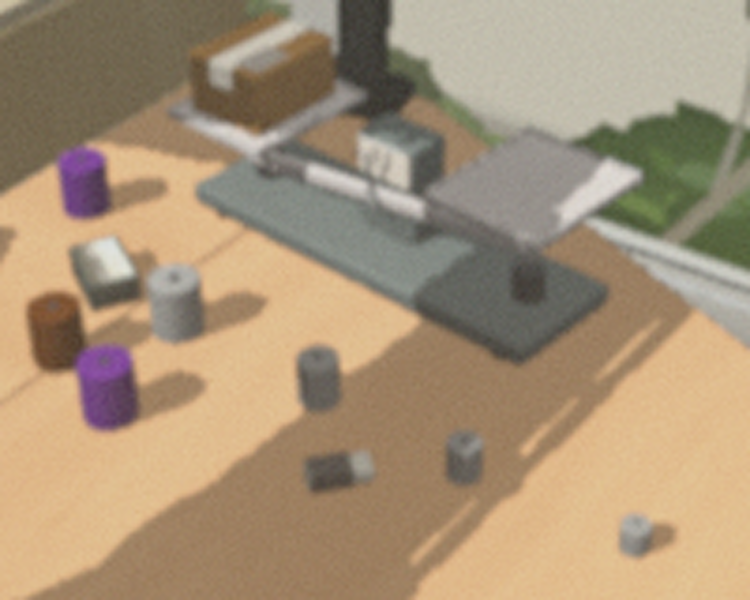

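Crop readings: dots on top of the weights at 400 (259,408), 200 (439,365), 100 (602,323) and 50 (754,277). The pan corners are (372,47), (503,24), (543,157) and (408,181). The same points are also visible in the side crop.

```bash
cat > h.py <<'E'
from plant import r
import numpy as np
I={n:r.camera_info(n) for n in("top","side")}
def ray(n,u,v):
    i=I[n];V=np.array(i["view"]);R=V[:3,:3];c=-R.T@V[:3,3]
    d=R.T@np.array([(u-i["cx"])/i["fx"],-(v-i["cy"])/i["fy"],-1]);return c,d
def atz(n,u,v,z):
    c,d=ray(n,u,v);return (c+d*(z-c[2])/d[2])
def tri(a,b):
    A=np.zeros((3,3));B=np.zeros(3)
    for c,d in(a,b):
        d=d/np.linalg.norm(d);P=np.eye(3)-np.outer(d,d);A+=P;B+=P@c
    return np.linalg.solve(A,B)
T=lambda x,y:((x+.5)/3-.5+175,(y+.5)/3-.5+150)
S=lambda x,y:((x+.5)/3.75-.5+200,(y+.5)/3.75-.5+170)
E
python3 - <<'E'
from h import *
np.set_printoptions(precision=4,suppress=True)
for n,t,s,z in [("400",(259,408),(175,275),.045),("200",(439,365),(319,355),.036),("100",(602,323),(463,439),.028),("50",(754,277),(634,521),.02),("purp",(340,521),(107,354),.045),
 ("brown",(227,521),(55,303),.045),("eraser",(547,418),(340,467),.013),("panSR",(543,157),(642,175),.118),("panNR",(408,181),(522,247),.118),("panNL",(372,47),(427,188),.118),("panFR",(503,24),(535,130),.118)]:
    print(n,atz("top",*T(*t),z)[:2],atz("side",*S(*s),z)[:2],tri(ray("top",*T(*t)),ray("side",*S(*s))))
# pan corners, just by set
for t in[(372,47),(503,24),(543,157),(408,181)]: print("T",atz("top",*T(*t),.118))
for s in[(427,188),(535,130),(642,175),(522,247)]: print("S",atz("side",*S(*s),.118))
for t in[(90,312),(514,220)]: print("base near bottom",atz("top",*T(*t),0))
E
```

```text
400 [0.4376 0.1054] [0.4397 0.1055] [0.4382 0.105  0.0455]
200 [ 0.4297 -0.0254] [ 0.433  -0.0268] [ 0.4315 -0.0263  0.0356]
100 [ 0.4244 -0.1492] [ 0.4235 -0.1486] [ 0.4238 -0.1489  0.0283]
50 [ 0.4246 -0.2715] [ 0.4265 -0.2705] [ 0.4243 -0.2712  0.0217]
purp [0.3394 0.0782] [0.3449 0.0815] [0.3395 0.0777 0.049 ]
brown [0.3654 0.1501] [0.3672 0.1509] [0.3656 0.1499 0.046 ]
eraser [ 0.3742 -0.0874] [ 0.3712 -0.09  ] [ 0.3749 -0.0877  0.0097]
panSR [ 0.5204 -0.1365] [ 0.6369 -0.1529] [ 0.5461 -0.1605  0.1401]
panNR [ 0.5344 -0.0406] [ 0.5146 -0.1323] [ 0.5991 -0.066   0.0347]
panNL [ 0.651  -0.0537] [ 0.5391 -0.0412] [ 0.6077 -0.0324  0.1132]
panFR [ 0.6374 -0.1508] [ 0.6478 -0.0602] [ 0.5723 -0.1199  0.1866]
T [ 0.651  -0.0537  0.118 ]
T [ 0.6374 -0.1508  0.118 ]
T [ 0.5204 -0.1365  0.118 ]
T [ 0.5344 -0.0406  0.118 ]
S [ 0.5391 -0.0412  0.118 ]
S [ 0.6478 -0.0602  0.118 ]
S [ 0.6369 -0.1529  0.118 ]
S [ 0.5146 -0.1323  0.118 ]
base near bottom [ 0.576  0.2   -0.   ]
base near bottom [ 0.5414 -0.1266  0.    ]
```

```bash
python3 - <<'E'
from h import *
np.set_printoptions(precision=3,suppress=True)
print("bottom",atz("top",151,318,0),atz("side",193,218,0)); b=ray("top",135,295),ray("side",188,188); print("topcorner",tri(*b))
print("farR",tri(ray("top",105,155),ray("side",264,145)))
print("wall foot",atz("top",358,172,0), atz("top",180,180,.0))
E
```

```text
bottom [0.466 0.346 0.   ] [0.495 0.375 0.   ]
topcorner [0.469 0.343 0.123]
farR [0.805 0.338 0.139]
wall foot [ 0.664 -0.205  0.   ] [0.79  0.206 0.   ]
```

>>> {"api": "jog_arm", "payload": {
  "deltas": [
    [[-1,2.4,-4.4,0,0.018],[-1,2.4,-4.4,0,0.018],[-1,2.4,-4.4,0,0.018],[-1,2.4,-4.4,0,0.018],[-1,2.4,-4.4,0,0.018],[-1,2.4,-4.4,0,0.018],[-1,2.4,-4.4,0,0.018],[-1,2.4,-4.4,0,0.018]]
  ],
  "force": 20
}}

```text
time_s: 1.1
tcp_pos: [0.3703, 0.2974, 0.2176]
eef_rot: [180.0, 0.0, -7.0]
contact_force: [1.0, 0.7, 0.6]
gripper_width: 0.0132
gripper_force: 0.0
```

```bash
python3 - <<'E'
from h import *
np.set_printoptions(precision=4,suppress=True)
print("box",[atz("top",*T(*t),.022)[:2] for t in((115,413),(197,428),(104,460),(188,470))])
E
```

```text
box [array([0.4793, 0.2023]), array([0.4482, 0.1505]), array([0.4472, 0.2188]), array([0.4197, 0.1652])]
```

>>> {"api": "jog_arm", "payload": {
  "deltas": [
    [[-1,2.7,-4.9,0,0],[-1,2.7,-4.9,0,0],[-1,2.7,-4.9,0,0],[-1,2.7,-4.9,0,0],[-1,2.7,-4.9,0,0],[-1,2.7,-4.9,0,0],[-1,2.7,-4.9,-1,0],[-1,2.6,-5.0,-2,0]]
  ]
}}

```text
time_s: 2.1
tcp_pos: [0.5862, -0.0956, 0.1879]
eef_rot: [-180.0, -0.1, -7.0]
contact_force: [1.1, 2.0, 0.1]
gripper_width: 0.0005
gripper_force: 0.0
```

>>> {"api": "jog_arm", "payload": {
  "deltas": [
    [[-1,0,0,-2,0],[-1,0,0,-1,0],[-1,0,0,-0.5,0],[-1,0,0,0,0],[-1,0,0,0,0],[-1,0,0,0,0],[-1,0,0,0,0]]
  ]
}}

```text
time_s: 2.98
tcp_pos: [0.5851, -0.0937, 0.1531]
eef_rot: [-180.0, -0.0, -7.0]
contact_force: [1.4, 0.3, -0.1]
gripper_width: 0.0004
gripper_force: 0.0
```

```bash
python3 - <<'E'
from plant import r
import cv2
print(r.get_state())
F=[];Z=[]
for k in range(6):
    i=r.capture("side");s=r.get_state();F.append(round(float(s['contact_force'][2]),2));Z.append(round(float(s['tcp_pos'][2]),4))
print(F,Z)
cv2.imwrite("pics/s1.png",cv2.resize(i[170:330,200:400],None,fx=3.75,fy=3.75,interpolation=cv2.INTER_CUBIC))
E
```

```text
{'time_s': 2.975, 'joints': array([ 9.78564273e+00,  1.56783241e+01, -1.52150646e+01,  2.31035197e-03,
       -5.90704274e+01,  7.31937195e+01]), 'qd': array([-0.14636889,  0.10378613, -0.10742246,  0.05509255, -0.07956812,
        0.02905315]), 'joint_torque': array([ 6.04137545e-02, -4.91668296e+01,  2.68712336e+01,  6.31070361e+00,
        8.68603773e-02, -1.44727501e-04]), 'tcp_pos': array([ 0.58509275, -0.09373329,  0.15305079]), 'eef_rot': array([-1.79991436e+02, -3.52116386e-02, -7.01945358e+00]), 'contact_force': array([ 1.41330195,  0.25120866, -0.11598262]), 'moment': array([ 0.03082679,  0.00684263, -0.01443536]), 'gripper_force': 0.0, 'gripper_width': 0.0004161731478879484}
[-0.5, -0.4, -0.39, 0.15, 0.23, 0.02] [0.153, 0.1528, 0.1528, 0.1527, 0.1527, 0.1526]
```

View pics/s1.png

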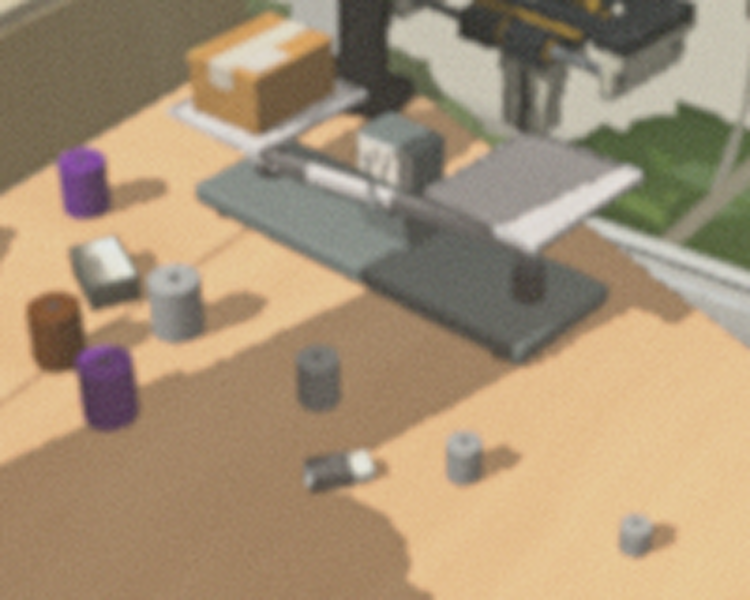

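The gripper is over the weights' pan, with its fingertips at about (530,130), and nothing else has moved. Next I press gently.

>>> {"api": "jog_arm", "payload": {
  "deltas": [
    [[-1,0,0,-1,0],[-1,0,0,-0.5,0],[-1,0,0,-0.4,0],[-1,0,0,-0.4,0],[-1,0,0,-0.3,0],[-1,0,0,-0.3,0],[-1,0,0,-0.2,0],[-1,0,0,0,0]]
  ]
}}

```text
time_s: 4.28
tcp_pos: [0.5849, -0.0939, 0.1215]
eef_rot: [180.0, 0.0, -7.0]
contact_force: [0.7, -1.1, -0.4]
gripper_width: 0.0005
gripper_force: 0.0
```

>>> {"api": "jog_arm", "payload": {
  "deltas": [
    [[-1,0,0,-0.1,0],[-1,0,0,0,0],[-1,0,0,0,0],[-1,0,0,0,0],[-1,0,0,0,0],[-1,0,0,0,0]]
  ]
}}

```text
time_s: 5.03
tcp_pos: [0.585, -0.0939, 0.1207]
eef_rot: [-180.0, 0.0, -7.0]
contact_force: [-0.0, -0.2, -0.3]
gripper_width: 0.0007
gripper_force: 0.0
```

```bash
python3 - <<'E'
from h import *
F=[];Z=[]
for k in range(36):
    r.capture("side");s=r.get_state();F.append(float(s['contact_force'][2]));Z.append(float(s['tcp_pos'][2]))
print(np.round(F,2),np.mean(F),np.median(F),np.mean(Z),Z[-1],r.tip_extent)
F=np.array(F)+80*(np.array(Z)-r.tip_extent-.1)*-1; print("est P g (no tare)",F.mean()/9.81*1000)
E
```

```text
[-0.05  0.12 -0.12  0.79  0.08 -0.32  0.35  0.32  0.01 -0.3  -0.5  -0.58
 -0.66 -0.46 -0.2   0.24 -0.04 -0.04  0.47 -0.22  0.58 -0.25  0.05 -0.22
 -0.18 -0.52 -0.14  0.22  0.39 -0.28  0.92 -0.5  -0.48 -0.1   0.29 -0.22] -0.04326322958186828 -0.10620170085699465 0.12066399949476986 0.12064676812322439 0.019
est P g (no tare) -17.979937733277836
```

```bash
python3 - <<'E'
from h import *
import cv2
a=r.capture("side")[160:260,270:400];b=r.capture("top")[150:250,200:370]
print(r.get_state()['contact_force'])
o=np.zeros((600,800,3),np.uint8)
A=cv2.resize(a,(390,300),interpolation=3);B=cv2.resize(b,(510,300),interpolation=3);o[:300,:390]=A;o[300:,:510]=B
cv2.imwrite("pics/s2.png",o)
E
```

```text
[-0.49840541  0.13325434  0.19981493]
```

View pics/s2.png

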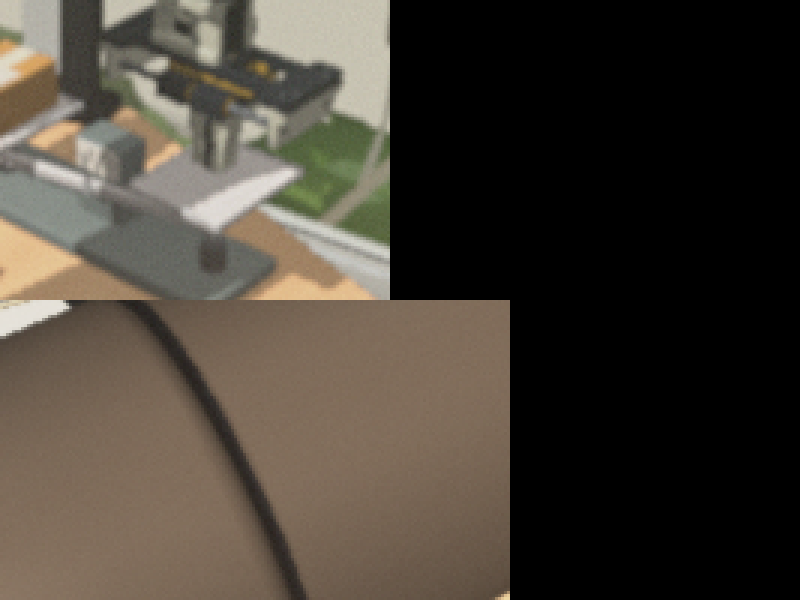

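```bash
python3 - <<'E'
from h import *
np.set_printoptions(precision=4,suppress=True)
def proj(n,p):
    i=I[n];q=np.array(i["view"])@np.r_[p,1];return i["cx"]+i["fx"]*q[0]/-q[2],i["cy"]-i["fy"]*q[1]/-q[2]
for z in(.1017,.115,.13):print(proj("side",[.585,-.094,z]))
# top corners order vs side order matched
t=[(372,47),(503,24),(543,157),(408,181)];s=[(535,130),(642,175),(522,247),(427,188)]
P=[tri(ray("top",*T(*a)),ray("side",*S(*b))) for a,b in zip(t,s)]
print(np.array(P),np.mean(P,0))
t=[(30,145),(160,118),(185,250),(47,280)];s=[(365,95),(265,155),(168,108)]
P=[tri(ray("top",*T(*a)),ray("side",*S(*b))) for a,b in zip([t[1],t[2],t[3]],s)];print(np.array(P))
E
```

```text
(np.float64(340.4711332972721), np.float64(223.5606312391905))
(np.float64(340.65088922665745), np.float64(219.16743140263046))
(np.float64(340.8563687239626), np.float64(214.1455525858136))
[[ 0.6556 -0.0551  0.1122]
 [ 0.639  -0.1515  0.1161]
 [ 0.5163 -0.134   0.1199]
 [ 0.5359 -0.0416  0.1185]] [ 0.5867 -0.0956  0.1167]
[[0.6682 0.107  0.0846]
 [0.5586 0.1196 0.0792]
 [0.5635 0.2178 0.0862]]
```

The pan is still at its upper stop and the force is zero. In the picture the tip is at row 217, while a tip 19 mm ahead of the TCP should show at row 223, so the fingers aren't touching yet. I'll go on down in small steps and watch the force.

>>> {"api": "jog_arm", "payload": {
  "deltas": [
    [[-1,0,0,-0.2,0],[-1,0,0,-0.1,0],[-1,0,0,0,0]]
  ]
}}

```text
time_s: 7.3
tcp_pos: [0.5849, -0.0939, 0.1175]
eef_rot: [180.0, 0.0, -7.0]
contact_force: [-0.4, 0.5, -0.6]
gripper_width: 0.0001
gripper_force: 0.0
```

>>> {"api": "jog_arm", "payload": {
  "deltas": [
    [[-1,0,0,-0.2,0],[-1,0,0,-0.1,0],[-1,0,0,0,0]]
  ]
}}

```text
time_s: 7.68
tcp_pos: [0.5849, -0.0939, 0.1145]
eef_rot: [180.0, 0.0, -7.0]
contact_force: [-0.2, -0.8, -0.7]
gripper_width: 0.0002
gripper_force: 0.0
```

```bash
cat > trk.py <<'E'
# pan image shift (px) of the right corner and of the parcel's tape vs the first side picture
from h import *
import cv2
ref=cv2.imread("pics/side0.png")
def shifts():
    im=r.capture("side");o=[]
    for (x,y,w,h) in((352,203,26,26),(250,178,40,26)):
        a=cv2.Canny(ref[y:y+h,x:x+w],40,120);b=cv2.Canny(im[y-12:y+h+12,x-6:x+w+6],40,120)
        a=cv2.GaussianBlur(a,(5,5),0);b=cv2.GaussianBlur(b,(5,5),0)
        m=cv2.matchTemplate(b,a,cv2.TM_CCOEFF_NORMED);_,v,_,l=cv2.minMaxLoc(m);o.append((l[0]-6,l[1]-12,round(v,2)))
    return im,o
def force(n=12):
    F=[];Z=[]
    for k in range(n):
        im,o=shifts();s=r.get_state();F.append(s['contact_force'][2]);Z.append(s['tcp_pos'][2])
    print("F",round(np.mean(F),2),"+-",round(np.std(F)/n**.5,2),"Z",round(np.mean(Z),4),o,"t",s['time_s']);return im
E
python3 - <<'E'
from trk import *
im=force(4)
cv2.imwrite("pics/s3.png",cv2.resize(im[170:250,240:400],(800,400),interpolation=3))
E
```

```text
F -0.56 +- 0.21 Z 0.1147 [(0, 0, 0.61), (0, 0, 0.75)] t 7.875
```

View pics/s3.png

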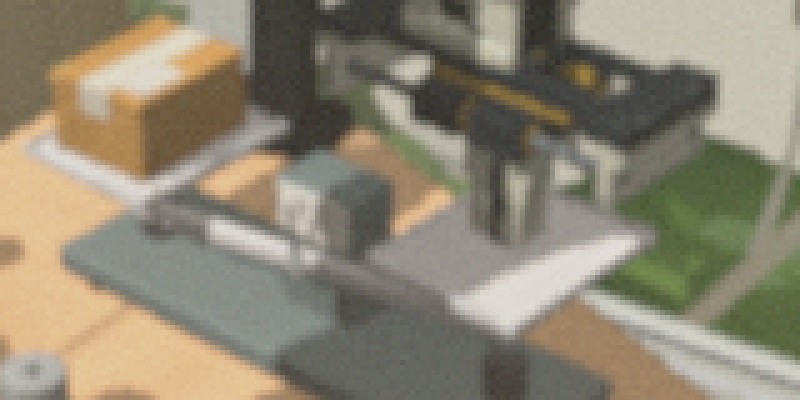

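The tip is at row 218.6, about z 0.117, and the pan (corner unmoved) is at 0.115. So with the fingers shut, the tips are practically level with the reported TCP, not 19 mm ahead of it. I'll keep creeping down.

>>> {"api": "jog_arm", "payload": {
  "deltas": [
    [[-1,0,0,-0.2,0],[-1,0,0,0,0],[-1,0,0,0,0]]
  ]
}}

```text
time_s: 8.25
tcp_pos: [0.585, -0.0939, 0.1126]
eef_rot: [180.0, 0.0, -7.0]
contact_force: [-0.2, 0.2, -0.2]
gripper_width: 0.0002
gripper_force: 0.0
```

>>> {"api": "jog_arm", "payload": {
  "deltas": [
    [[-1,0,0,-0.1,0],[-1,0,0,0,0],[-1,0,0,0,0]]
  ]
}}

```text
time_s: 8.62
tcp_pos: [0.585, -0.0939, 0.1116]
eef_rot: [180.0, 0.0, -7.0]
contact_force: [-0.1, -0.3, -1.2]
gripper_width: 0.0003
gripper_force: 0.0
```

>>> {"api": "jog_arm", "payload": {
  "deltas": [
    [[-1,0,0,-0.1,0],[-1,0,0,0,0],[-1,0,0,0,0]]
  ]
}}

```text
time_s: 9.0
tcp_pos: [0.585, -0.0939, 0.1106]
eef_rot: [180.0, 0.0, -7.0]
contact_force: [-1.2, 0.0, 0.7]
gripper_width: 0.0
gripper_force: 0.0
```

>>> {"api": "jog_arm", "payload": {
  "deltas": [
    [[-1,0,0,-0.1,0],[-1,0,0,-0.1,0],[-1,0,0,0,0]]
  ]
}}

```text
time_s: 9.38
tcp_pos: [0.5849, -0.0939, 0.1085]
eef_rot: [180.0, 0.0, -7.0]
contact_force: [-0.2, 0.7, -0.0]
gripper_width: 0.0004
gripper_force: 0.0
```

```bash
python3 - <<'E'
from trk import *
im=force(8)
cv2.imwrite("pics/s4.png",cv2.resize(im[170:250,240:400],(800,400),interpolation=3))
E
```

```text
F -0.07 +- 0.17 Z 0.1087 [(0, 0, 0.55), (0, 0, 0.75)] t 9.775
```

>>> {"api": "jog_arm", "payload": {
  "deltas": [
    [[-1,0,0,-0.1,0],[-1,0,0,-0.1,0],[-1,0,0,0,0]]
  ]
}}

```text
time_s: 10.15
tcp_pos: [0.5849, -0.0939, 0.1066]
eef_rot: [180.0, 0.0, -7.0]
contact_force: [-0.5, 0.2, 0.0]
gripper_width: 0.0004
gripper_force: 0.0
```

>>> {"api": "jog_arm", "payload": {
  "deltas": [
    [[-1,0,0,-0.1,0],[-1,0,0,-0.1,0],[-1,0,0,0,0]]
  ]
}}

```text
time_s: 10.52
tcp_pos: [0.585, -0.0939, 0.1048]
eef_rot: [180.0, -0.0, -7.0]
contact_force: [-1.7, 0.2, 4.8]
gripper_width: 0.0002
gripper_force: 2.0
```

```bash
python3 - <<'E'
from trk import *
im=force(4)
cv2.imwrite("pics/s5.png",cv2.resize(im[190:240,310:380],(798,570),interpolation=3))
E
```

```text
F 4.59 +- 0.23 Z 0.1048 [(1, 0, 0.46), (0, 0, 0.72)] t 10.725
```

View pics/s5.png

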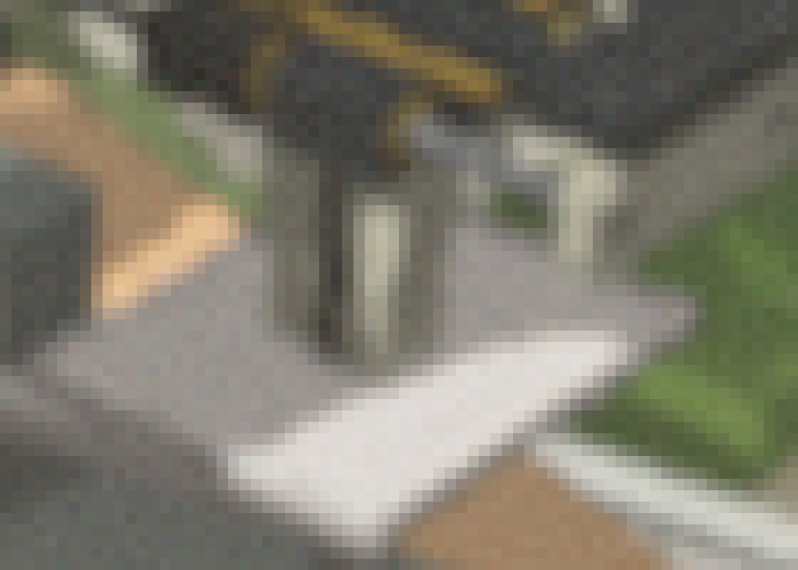

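Contact came between TCP z 0.1066 and 0.1048 at about 4.6 N, with the tips on the pan at about (372,365) in the crop. Level is therefore near TCP z 0.0907.

>>> {"api": "jog_arm", "payload": {
  "deltas": [
    [[-1,0,0,-0.2,0],[-1,0,0,-0.2,0],[-1,0,0,-0.2,0],[-1,0,0,-0.2,0],[-1,0,0,0,0],[-1,0,0,0,0]]
  ]
}}

```text
time_s: 11.48
tcp_pos: [0.585, -0.0939, 0.0967]
eef_rot: [180.0, 0.0, -7.0]
contact_force: [-1.6, 0.5, 5.2]
gripper_width: 0.0001
gripper_force: 2.4
```

```bash
python3 - <<'E'
from trk import *
im=force(6)
E
```

```text
F 4.27 +- 0.17 Z 0.0967 [(-1, 4, 0.36), (0, -3, 0.71)] t 11.775
```

>>> {"api": "jog_arm", "payload": {
  "deltas": [
    [[-1,0,0,-0.2,0],[-1,0,0,-0.2,0],[-1,0,0,-0.2,0],[-1,0,0,0,0],[-1,0,0,0,0],[-1,0,0,0,0],[-1,0,0,0,0]]
  ]
}}

```text
time_s: 12.65
tcp_pos: [0.585, -0.0939, 0.0908]
eef_rot: [180.0, -0.0, -7.0]
contact_force: [-1.8, -0.6, 5.7]
gripper_width: 0.0005
gripper_force: 2.6
```

```bash
python3 - <<'E'
from trk import *
im=force(50)
cv2.imwrite("pics/level.png",im)
E
```

```text
F 5.2 +- 0.07 Z 0.0908 [(0, 5, 0.47), (0, -5, 0.7)] t 15.15
```

At level the pan needs about 5.2 N. Before contact the sensor read about −0.08 N, so the load is about 5.28 N, or 538 g. The nearest set is 550 g = 400 + 100 + 50. I'll lift off and go to the 100 g weight, finding the tip height by gentle contact.

>>> {"api": "jog_arm", "payload": {
  "deltas": [
    [[-1,0,0,1.5,0],[-1,0,0,3,0],[-1,0,0,3,0],[0.3,-4,-1.4,0,0],[0.3,-4,-1.4,0,0],[0.3,-4.1,-1.4,0,0],[0.3,-4,-1.3,0,0],[0.3,0,0,-2,0]]
  ]
}}

```text
time_s: 16.15
tcp_pos: [0.4227, -0.1495, 0.1475]
eef_rot: [-179.9, -0.2, -7.1]
contact_force: [1.8, -0.3, 0.6]
gripper_width: 0.0448
gripper_force: 0.0
```

>>> {"api": "jog_arm", "payload": {
  "deltas": [
    [[0.3,0,0,-3,0],[0.3,0,0,-3,0],[0.3,0,0,-2,0],[0.3,0,0,-1,0],[0.3,0,0,-1,0],[0.3,0,0,-0.5,0],[0.3,0,0,0,0]]
  ]
}}

```text
time_s: 17.02
tcp_pos: [0.424, -0.1489, 0.0407]
eef_rot: [180.0, 0.0, -7.0]
contact_force: [-0.1, 0.9, -0.6]
gripper_width: 0.0569
gripper_force: 0.0
```

```bash
python3 - <<'E'
from trk import *
im=force(1)
print(r.get_state()['tcp_pos'])
cv2.imwrite("pics/s6.png",cv2.resize(im[230:310,260:380],(798,532),interpolation=3))
E
```

```text
F -0.05 +- 0.0 Z 0.0409 [(0, 0, 0.61), (0, 0, 0.75)] t 17.075
[ 0.42418068 -0.14892585  0.04090856]
```

View pics/s6.png

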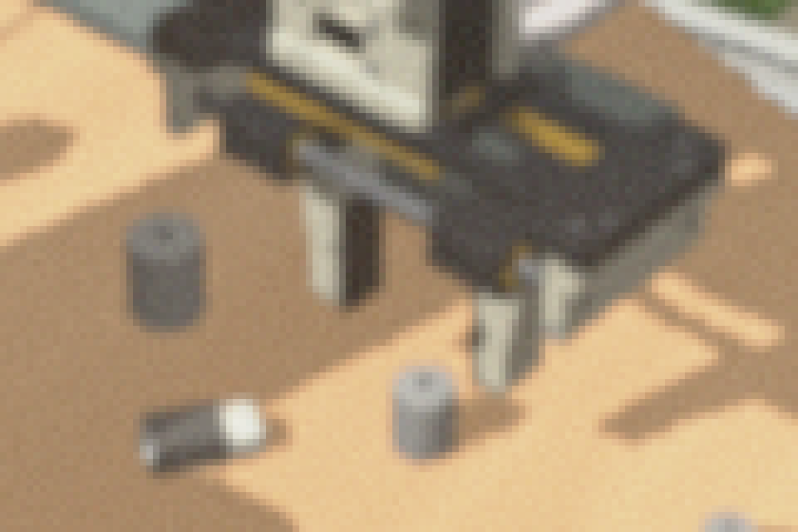

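The fingertip midpoint is at about (421,342) in the crop, straight above the 100 g weight, whose top is at (425,380). The tips are at z of about 0.05 with the TCP reading at 0.041, which matches the pan contact: tip z = reading + 9.5 mm. I'll go down to tips at about 8 mm.

>>> {"api": "jog_arm", "payload": {
  "deltas": [
    [[0.3,0,0,-1,0],[0.3,0,0,-1,0],[0.3,0,0,-1,0],[0.3,0,0,-0.6,0],[0.3,0,0,-0.4,0],[0.3,0,0,0,0]]
  ]
}}

```text
time_s: 17.82
tcp_pos: [0.4238, -0.1489, 0.0004]
eef_rot: [180.0, 0.0, -7.0]
contact_force: [0.3, 0.1, 0.1]
gripper_width: 0.0568
gripper_force: 0.0
```

>>> {"api": "jog_arm", "payload": {
  "deltas": [
    [[-0.5,0,0,0,0],[-0.6,0,0,0,0],[-0.8,0,0,0,0],[-0.8,0,0,0,0],[-0.8,0,0,0,0]]
  ],
  "force": 15
}}

```text
time_s: 18.45
tcp_pos: [0.4241, -0.1489, 0.0008]
eef_rot: [180.0, -0.0, -7.0]
contact_force: [-0.4, 0.8, 1.5]
gripper_width: 0.0237
gripper_force: 15.0
```

>>> {"api": "jog_arm", "payload": {
  "deltas": [
    [[-0.8,0,0,2,0],[-0.8,0,0,4,0],[-0.8,0,0,4,0],[-0.8,0,0,4,0],[-0.8,4,1.4,0,0],[-0.8,4,1.4,0,0],[-0.8,4,1.4,0,0],[-0.8,3.4,1.2,0,0]]
  ]
}}

```text
time_s: 19.45
tcp_pos: [0.5791, -0.0943, 0.1402]
eef_rot: [-180.0, 0.0, -7.0]
contact_force: [-0.1, -0.4, -1.5]
gripper_width: 0.0234
gripper_force: 15.0
```

>>> {"api": "jog_arm", "payload": {
  "deltas": [
    [[-0.8,0,0,0,0],[-0.8,0,0,-1,0],[-0.8,0,0,-0.8,0],[-0.8,0,0,-0.4,0],[-0.8,0,0,0,0],[-0.8,0,0,0,0]]
  ]
}}

```text
time_s: 20.2
tcp_pos: [0.5781, -0.095, 0.119]
eef_rot: [-180.0, -0.0, -7.0]
contact_force: [0.2, 0.4, -0.4]
gripper_width: 0.0234
gripper_force: 15.0
```

>>> {"api": "jog_arm", "payload": {
  "deltas": [
    [[-0.8,0,0,-0.2,0],[-0.8,0,0,-0.1,0],[-0.8,0,0,0,0]]
  ]
}}

```text
time_s: 20.58
tcp_pos: [0.578, -0.0949, 0.1158]
eef_rot: [180.0, -0.0, -7.0]
contact_force: [-1.0, -0.3, 1.0]
gripper_width: 0.0235
gripper_force: 15.0
```

>>> {"api": "jog_arm", "payload": {
  "deltas": [
    [[-0.8,0,0,-0.1,0],[-0.8,0,0,0,0],[-0.8,0,0,0,0]]
  ]
}}

```text
time_s: 20.95
tcp_pos: [0.5781, -0.0949, 0.1148]
eef_rot: [-180.0, -0.0, -7.0]
contact_force: [-2.1, 0.2, 2.9]
gripper_width: 0.0235
gripper_force: 15.0
```

Contact made. I'll release here and go for the 50 g weight.

>>> {"api": "jog_arm", "payload": {
  "deltas": [
    [[-0.2,0,0,0,0],[0.1,0,0,0,0],[0.1,0,0,0,0],[0.1,0,0,2,0],[0.2,0,0,3,0],[0.2,-3,-3.5,0,0],[0.2,-3,-3.5,0,0],[0.2,-3,-3.5,0,0]]
  ]
}}

```text
time_s: 21.95
tcp_pos: [0.4871, -0.2007, 0.1647]
eef_rot: [-180.0, -0.0, -7.0]
contact_force: [0.6, -1.0, -0.2]
gripper_width: 0.0529
gripper_force: 0.0
```

>>> {"api": "jog_arm", "payload": {
  "deltas": [
    [[0.2,-3,-3.5,-3,0],[0.2,-3.3,-3.6,-3,0],[0.2,0,0,-4,0],[0.2,0,0,-3,0],[0.2,0,0,-1.5,0],[0.2,0,0,-1,0],[0.2,0,0,-0.7,0],[0.2,0,0,0,0]]
  ]
}}

```text
time_s: 22.95
tcp_pos: [0.4252, -0.2708, 0.0028]
eef_rot: [180.0, -0.0, -7.0]
contact_force: [0.3, -0.0, 0.5]
gripper_width: 0.0527
gripper_force: 0.0
```

>>> {"api": "jog_arm", "payload": {
  "deltas": [
    [[0.2,0,0,-0.4,0],[-0.5,0,0,0,0],[-0.7,0,0,0,0],[-0.8,0,0,0,0],[-0.9,0,0,0,0],[-0.9,0,0,0,0]]
  ]
}}

```text
time_s: 23.7
tcp_pos: [0.425, -0.2709, -0.0012]
eef_rot: [180.0, -0.0, -7.0]
contact_force: [0.8, 1.2, 0.9]
gripper_width: 0.0194
gripper_force: 15.0
```

>>> {"api": "jog_arm", "payload": {
  "deltas": [
    [[-0.9,0,0,2,0],[-0.9,0,0,4,0],[-0.9,0,0,4.5,0],[-0.9,0,0,4,0],[-0.9,2.5,3.6,0,0],[-0.9,2.5,3.6,0,0],[-0.9,2.5,3.6,0,0],[-0.9,2.5,3.6,0,0]]
  ]
}}

```text
time_s: 24.7
tcp_pos: [0.5254, -0.1256, 0.1437]
eef_rot: [-180.0, 0.0, -7.0]
contact_force: [0.4, -1.1, 0.2]
gripper_width: 0.0194
gripper_force: 15.0
```

>>> {"api": "jog_arm", "payload": {
  "deltas": [
    [[-0.9,2.3,3.6,0,0],[-0.9,0,0,-0.5,0],[-0.9,0,0,-1,0],[-0.9,0,0,-0.8,0],[-0.9,0,0,-0.3,0],[-0.9,0,0,-0.2,0],[-0.9,0,0,0,0]]
  ]
}}

```text
time_s: 25.58
tcp_pos: [0.548, -0.0912, 0.1157]
eef_rot: [-180.0, -0.0, -7.1]
contact_force: [0.4, 0.3, -0.2]
gripper_width: 0.019
gripper_force: 15.0
```

>>> {"api": "jog_arm", "payload": {
  "deltas": [
    [[-0.9,0,0,-0.2,0],[-0.9,0,0,-0.1,0],[-0.9,0,0,0,0]]
  ]
}}

```text
time_s: 25.95
tcp_pos: [0.5483, -0.091, 0.113]
eef_rot: [180.0, -0.0, -7.0]
contact_force: [-0.2, -0.2, 2.0]
gripper_width: 0.0192
gripper_force: 15.0
```

>>> {"api": "jog_arm", "payload": {
  "deltas": [
    [[-0.3,0,0,0,0],[0.1,0,0,0,0],[0.1,0,0,0,0],[0.1,0,0,2,0],[0.25,0,0,4,0],[0.25,-2.2,3.9,0,0],[0.25,-2.2,3.9,0,0],[0.25,-2.2,3.9,0,0]]
  ]
}}

```text
time_s: 26.95
tcp_pos: [0.4813, 0.027, 0.1727]
eef_rot: [-180.0, -0.0, -7.1]
contact_force: [0.9, 0.2, 0.0]
gripper_width: 0.0547
gripper_force: 0.0
```

>>> {"api": "jog_arm", "payload": {
  "deltas": [
    [[0.25,-2.2,3.9,0,0],[0.25,-2.2,4.0,-2,0],[0.25,0,0,-4,0],[0.25,0,0,-3.5,0],[0.25,0,0,0,0],[0.25,0,0,0,0]]
  ]
}}

```text
time_s: 27.7
tcp_pos: [0.4387, 0.1054, 0.0787]
eef_rot: [-180.0, -0.1, -7.0]
contact_force: [0.5, 0.4, 0.9]
gripper_width: 0.0549
gripper_force: 0.0
```

```bash
python3 - <<'E'
from trk import *
im=force(1); t=r.capture("top")
A=cv2.resize(im[170:300,220:380],(480,390),interpolation=3)
o=np.zeros((600,800,3),np.uint8);o[:390,:480]=A;o[:390,480:]=cv2.resize(t[140:290,230:353],(320,390),interpolation=3)
cv2.imwrite("pics/s7.png",o[:390]); print(r.get_state()['tcp_pos'])
E
```

```text
F 0.1 +- 0.0 Z 0.079 [(0, 0, 0.46), (0, 0, 0.54)] t 27.75
[0.43903093 0.10558482 0.07912185]
```

View pics/s7.png

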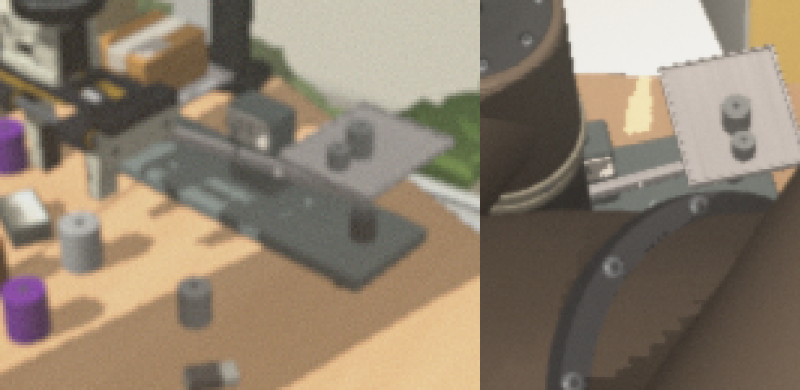

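The 100 g and 50 g weights stand upright on the pan, at (360,135) and (338,155) in the side half. The open jaws, with tips near (40,165) and (100,195), are above the 400 g weight at (80,220). I'll descend and grip it high, with the tips clear of the staple box.

>>> {"api": "jog_arm", "payload": {
  "deltas": [
    [[0.25,0,0,-2,0],[0.25,0,0,-1.5,0],[0.25,0,0,-1.5,0],[0.25,0,0,-0.8,0],[0.25,0,0,-0.4,0],[0.25,0,0,0,0]]
  ]
}}

```text
time_s: 28.55
tcp_pos: [0.4382, 0.1052, 0.016]
eef_rot: [-180.0, -0.0, -7.0]
contact_force: [0.6, -0.3, 0.3]
gripper_width: 0.0546
gripper_force: 0.0
```

>>> {"api": "jog_arm", "payload": {
  "deltas": [
    [[0,0,0,0,0],[-0.3,0,0,0,0],[-0.5,0,0,0,0],[-0.5,0,0,0,0]]
  ],
  "force": 25
}}

```text
time_s: 29.05
tcp_pos: [0.4382, 0.1053, 0.0159]
eef_rot: [-180.0, -0.0, -7.0]
contact_force: [-0.7, 0.1, 3.8]
gripper_width: 0.0372
gripper_force: 25.0
```

>>> {"api": "jog_arm", "payload": {
  "deltas": [
    [[-0.5,0,0,2,0],[-0.5,0,0,4,0],[-0.5,0,0,5,0],[-0.5,0,0,5.4,0],[-0.5,3.6,-4.1,0,0],[-0.5,3.6,-4.1,0,0],[-0.5,3.6,-4.1,0,0],[-0.5,3.6,-4.1,0,0]]
  ]
}}

```text
time_s: 30.05
tcp_pos: [0.5822, -0.0603, 0.1786]
eef_rot: [-180.0, 0.1, -7.0]
contact_force: [0.0, 1.7, -3.5]
gripper_width: 0.0376
gripper_force: 25.0
```

>>> {"api": "jog_arm", "payload": {
  "deltas": [
    [[-0.5,3.4,-4.0,0,0],[-0.5,0,0,0,0],[-0.5,0,0,-1.5,0],[-0.5,0,0,-1.5,0],[-0.5,0,0,-1,0],[-0.5,0,0,-0.5,0],[-0.5,0,0,0,0]]
  ]
}}

```text
time_s: 30.92
tcp_pos: [0.6158, -0.0986, 0.1345]
eef_rot: [180.0, 0.0, -7.0]
contact_force: [0.1, -0.2, -3.2]
gripper_width: 0.0376
gripper_force: 25.0
```

>>> {"api": "jog_arm", "payload": {
  "deltas": [
    [[-0.5,0,0,-0.2,0],[-0.5,0,0,-0.2,0],[-0.5,0,0,-0.2,0],[-0.5,0,0,-0.2,0],[-0.5,0,0,-0.2,0],[-0.5,0,0,-0.2,0],[-0.5,0,0,-0.2,0],[-0.5,0,0,0,0]]
  ]
}}

```text
time_s: 31.92
tcp_pos: [0.6162, -0.0989, 0.1206]
eef_rot: [180.0, -0.0, -7.0]
contact_force: [0.1, 1.1, -0.7]
gripper_width: 0.0372
gripper_force: 25.0
```

```bash
python3 - <<'E'
from trk import *
im=force(16)
E
```

```text
F -0.65 +- 0.12 Z 0.1208 [(3, 1, 0.49), (0, -3, 0.7)] t 32.725
```

The gripper still carries about 0.6 N, so equilibrium will be about 2 mm below level, which is within tolerance. I'll lower a little more and release.

>>> {"api": "jog_arm", "payload": {
  "deltas": [
    [[-0.5,0,0,-0.2,0],[-0.5,0,0,-0.2,0],[-0.5,0,0,-0.1,0],[-0.5,0,0,0,0],[-0.5,0,0,0,0]]
  ]
}}

```text
time_s: 33.35
tcp_pos: [0.616, -0.0989, 0.1157]
eef_rot: [180.0, -0.0, -7.0]
contact_force: [3.0, 0.9, 0.2]
gripper_width: 0.0369
gripper_force: 25.0
```

```bash
python3 - <<'E'
from trk import *
im=force(24)
E
```

```text
F -0.23 +- 0.11 Z 0.1157 [(0, 5, 0.5), (0, -5, 0.7)] t 34.55
```

>>> {"api": "jog_arm", "payload": {
  "deltas": [
    [[-0.2,0,0,0,0],[0.1,0,0,0,0],[0.3,0,0,0,0],[0.3,0,0,0,0],[0.3,0,0,1,0],[0.3,0,0,3,0],[0.3,0,0,4,0],[0.3,0,0,4,0]]
  ]
}}

```text
time_s: 35.55
tcp_pos: [0.6158, -0.099, 0.2376]
eef_rot: [180.0, -0.0, -7.0]
contact_force: [-0.2, 0.7, 0.5]
gripper_width: 0.0571
gripper_force: 0.0
```

>>> {"api": "jog_arm", "payload": {
  "deltas": [
    [[0.3,-4,0,3,0],[0.3,-4,0,3,0],[0.3,-4,0,0,0],[0.3,-4,0,0,0],[0.3,0,0,0,0],[0.3,0,0,0,0],[0.3,0,0,0,0]]
  ]
}}

```text
time_s: 36.42
tcp_pos: [0.4566, -0.0989, 0.2956]
eef_rot: [180.0, 0.0, -7.0]
contact_force: [-0.7, -0.4, 0.5]
gripper_width: 0.057
gripper_force: 0.0
```

```bash
python3 - <<'E'
from trk import *
# sub-pixel vertical shift of the parcel (whole, textured) against pressed-level and start pictures
im=np.mean([r.capture("side").astype(np.float32) for _ in range(8)],0).astype(np.uint8)
cv2.imwrite("pics/end_side.png",im);cv2.imwrite("pics/end_top.png",r.capture("top"))
lv=cv2.imread("pics/level.png");up=4
def sh(a,b,x,y,w,h):
    f=lambda q:np.float32(cv2.cvtColor(cv2.resize(q,None,fx=up,fy=up,interpolation=3),cv2.COLOR_BGR2GRAY))
    A=cv2.Laplacian(cv2.GaussianBlur(f(a[y:y+h,x:x+w]),(0,0),4),5);B=cv2.Laplacian(cv2.GaussianBlur(f(b[y-10:y+h+10,x-4:x+w+4]),(0,0),4),5)
    m=cv2.matchTemplate(B,A,5);_,v,_,l=cv2.minMaxLoc(m);return l[0]/up-4,l[1]/up-10,round(v,2)
for nm,ref2 in(("start",ref),("level",lv)):
    print(nm,[sh(ref2,im,*b) for b in((250,170,36,30),(246,172,30,34),(354,205,24,22))])
print("start->level",[sh(ref,lv,*b) for b in((250,170,36,30),(246,172,30,34),(354,205,24,22))])
s=r.get_state();print(s['time_s'],s['tcp_pos'],s['contact_force'],s['gripper_width'])
E
```

```text
start [(-0.25, -5.5, 0.55), (0.0, -5.25, 0.58), (-3.75, 6.5, 0.23)]
level [(-0.25, -0.5, 0.9), (0.0, -0.5, 0.94), (-4.0, -8.75, 0.33)]
start->level [(-0.25, -4.75, 0.55), (0.0, -4.75, 0.59), (-1.75, -3.75, 0.35)]
36.875 [ 0.45607187 -0.09888704  0.29550585] [ 0.14613576  0.06734823 -0.28016859] 0.05703666165809343
```

```bash
python3 - <<'E'
from h import *; import cv2
i=I["side"]
def proj(p):
    q=np.array(i["view"])@np.r_[p,1];return i["cx"]+i["fx"]*q[0]/-q[2],i["cy"]-i["fy"]*q[1]/-q[2]
e=cv2.imread("pics/end_side.png",0);a=cv2.imread("pics/side0.png",0)
for n,p0,p1,h,w in(("400",(.438,.105),(.616,-.099),.045,9),("100",(.424,-.149),(.578,-.095),.028,6),("50",(.425,-.271),(.548,-.091),.02,5)):
    u,v=map(round,proj((*p0,h/2)));x,y=proj((*p1,.098+h/2));hh=round(w*1.3)
    t=a[v-hh:v+hh,u-w:u+w];X,Y=round(x),round(y);s=e[Y-hh-6:Y+hh+6,X-w-6:X+w+6]
    m=cv2.matchTemplate(s,t,5);_,c,_,l=cv2.minMaxLoc(m);print(n,"offset px",l[0]-6,l[1]-6,round(c,2))
E
```

```text
400 offset px -5 -6 0.65
100 offset px 0 -1 0.57
50 offset px -2 -2 0.84
```

```bash
python3 - <<'E'
from h import *; import cv2
def proj(n,p):
    i=I[n];q=np.array(i["view"])@np.r_[p,1];return np.array([i["cx"]+i["fx"]*q[0]/-q[2],i["cy"]-i["fy"]*q[1]/-q[2]])
# model: silhouette of an upright 400 cylinder at z=.098 ; score = mean gradient magnitude along its outline
for n in("side","top"):
    e=cv2.GaussianBlur(cv2.imread(f"pics/end_{n}.png",0).astype(np.float32),(0,0),.8)
    G=np.hypot(cv2.Sobel(e,5,1,0),cv2.Sobel(e,5,0,1))
    th=np.linspace(0,2*np.pi,60)
    for nm,R,h,x0,y0 in(("400",.019,.045,.616,-.099),("100",.012,.028,.578,-.095)):
        best=[]
        for dx in np.arange(-.015,.0151,.003):
            for dy in np.arange(-.015,.0151,.003):
                P=np.array([proj(n,(x0+dx+R*np.cos(t),y0+dy+R*np.sin(t),z)) for z in(.098,.098+h) for t in th],np.float32)
                H=cv2.convexHull(P)[:,0]; k=np.vstack([H,H[:1]])
                L=np.vstack([np.linspace(k[j],k[j+1],5) for j in range(len(H))]).astype(np.float32)
                best.append((float(cv2.remap(G,L[None,:,0].copy(),L[None,:,1].copy(),1).mean()),round(dx,3),round(dy,3)))
        best.sort(reverse=True);print(n,nm,best[:3],"median",np.median([b[0] for b in best]))
    x,y=proj(n,(.616,-.099,.12)).astype(int);print(np.int32(e[y-16:y+16:2,x-18:x+19:2]))
E
```

```text
side 400 [(116.23792266845703, np.float64(-0.003), np.float64(-0.0)), (116.22235870361328, np.float64(-0.0), np.float64(-0.003)), (116.0698013305664, np.float64(-0.0), np.float64(-0.0))] median 73.5869140625
side 100 [(86.3193130493164, np.float64(0.015), np.float64(0.015)), (83.75897216796875, np.float64(-0.0), np.float64(0.003)), (82.9961929321289, np.float64(-0.015), np.float64(0.012))] median 65.41487121582031
[[188 189 190 189 190 190 190 190 190 190 190 190 190 190 190 190 190 190
  190]
 [183 185 187 188 189 190 189 190 190 190 190 190 190 190 190 190 190 190
  190]
 [173 176 180 182 185 187 189 189 189 188 188 190 190 190 190 189 189 190
  190]
 [156 162 168 173 177 180 181 176 174 159 162 177 181 188 182 163 167 183
  181]
 [145 152 156 159 163 167 157 138 133 121 122 135 143 159 139 107 109 135
  140]
 [129 136 143 149 153 150 126 120 120 110 110 120 120 112  94  87  86  92
   94]
 [139 127 127 131 139 143 114 108 116 117 117 118 113  97  86  90  89  88
   88]
 [179 154 133 130 148 161 121  92  99 105 106 104  99  89  86  91  91  89
   89]
 [194 188 166 148 167 172 119  88 
[... 1305 characters left out ...]
94 95 95 94 95 95 95 94 96 95 94 93 93]
 [96 96 96 95 95 95 94 94 95 95 95 95 94 94 95 95 95 95 94]
 [96 96 96 96 96 96 95 95 94 94 95 96 96 95 95 95 95 95 95]
 [96 96 96 96 96 97 96 95 95 95 95 96 96 95 95 96 95 95 94]
 [93 95 96 96 97 96 96 96 96 96 96 96 95 96 95 96 95 95 95]
 [93 95 96 97 97 96 97 96 96 96 96 96 95 95 96 96 95 95 95]
 [93 95 96 96 97 97 97 96 96 96 97 97 96 96 96 95 96 95 95]
 [93 95 95 96 96 97 97 97 96 96 97 97 97 96 96 96 96 95 95]
 [92 93 94 94 96 96 97 96 96 97 97 97 97 97 96 96 96 95 95]
 [91 93 94 93 94 95 96 97 97 97 97 97 97 97 97 95 96 96 96]
 [91 92 93 94 94 95 96 96 97 98 98 98 97 97 97 96 96 96 96]
 [90 91 92 94 95 95 96 95 97 98 98 97 97 97 98 97 97 96 97]]
```

In the side view, the outline of an upright 400 g cylinder fits at exactly the intended spot. The beam is at rest near level and the arm is clear, so I'm handing in.

```bash
python3 -c "
from plant import r
print(r.close_job())"
```

```text
the job is handed in; nothing more can be done
None
```

I pressed the empty pan to level and it took about 5.3 N (about 540 g). I then stood the 400, 100 and 50 g weights on it (550 g), the beam came to rest about 2 mm from level by my measurements, and the job is handed in; no verdict was returned.

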